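# Push a sunken cuvette out of its cell holder

## Robot

A 6-joint arm with a two-finger parallel gripper is mounted at the origin on a cart in front of the work surface, level with it; the furniture and walls round the work are solid. World frame = base frame: x ahead of the robot, y to its left, z up, the work surface at z = 0. Lengths are in m, angles in rad, forces in N, time in s.
With the tool pointing down it reaches from about 0.35 to 0.975 m from the base axis. Payload 4.9 kg.
Tool frame: the origin (TCP) lies at the very end of the fingers, on their centre line; the grasp point (between the pads) lies 19 mm behind it (ctrl.grasp_offset is the distance from the TCP to the grasp point, in m); z points along the fingers, y is the line along which they close (so a half turn about z gives the same grasp; the last joint's range is limited). The gripper opens to 85 mm and grips with 20 to 120 N. Pads are 22 mm wide; open, the fingers measure 114 mm over their backs; the gripper's body (76 mm by 85 mm) begins 54 mm behind the grasp point. The pads swing forward as they close: fully open they stand 13 mm farther back than shut.
Start: joints at [1.022, 0.053, 1.613, -0, 1.476, -0.119], TCP at [0.26, 0.568, 0.231] pointing down, gripper open.
Joint ranges: [-3.01, 3.01], [-1.01, 2.22], [0.06, 2.58], [-1.02, 4.17], [0.09, 2.62], [-3.14, 3.14]. Speed limits (rad/s): [2.57, 2.57, 3.14, 3.14, 3.14, 3.14].

## Interface

Orientations are given as a rotation vector (axis times angle).
In Python, from station import ctrl, optics gives the robot as it stands.
- The arm moves only by the shell command python3 -m handwheel 'ROWS' [OPENING] [FORCE]. ROWS is JSON, a list of rows, each an object of numbers: "tx", "ty", "tz": the shift along the tool's x, y, z in mm; "roll": the turn about the tool's z in rad. A call has 1 to 12 rows; each row shifts and turns the commanded pose from where the row before left it, along the tool's axes as they then stand; what a row does not reach is not made up. A row lasts 1/12 s, in which the tool goes at most 41.7 mm and 7.16 degrees, less where a joint would pass 70% of its speed; a pose out of reach is approached as far as the arm can. A call with a gripper value outside its range is refused whole. OPENING is the finger opening in mm, from 0 to 85.4, set as the call begins (- or left out, the last holds). The fingers move at their own pace and stop on an object; FORCE is the grip in N (left out, the last holds). Time passes only in rows, so rows that do not move let the fingers close. It gives the time, the measured TCP pose, the force, the opening and the grip force at its end, in the units of the state.
- ctrl.get_obs(): the state, without advancing time (a new reading comes with each control period).
- optics.get_image(name): name is "scene" or "top"; returns (picture, depth): 480x640x3 uint8, red, green, blue; 480x640 float32, m along the optical axis (not along the pixel's ray), 0 where there is no reading.
- optics.camera_params(name): a dict with "mtx" (3x3 intrinsics, pixels), "k1" (the pictures are not rectified: a ray, as slopes to the right and down, at radius r is drawn at 1 + k1 r^2 times it, then the intrinsics apply), "extrinsics" (4x4, takes a point from camera to world coordinates). Camera axes: x right, y down, z forward; pixel columns grow to the right and rows downward; lengths in m; the calibration is good to about 2 mm. A picture is of the moment at which its call begins. camera_params takes no time and is no camera call.
- ctrl.finish_job(): hands the job in; it is judged then, once.
The state is a dict: "t": time; "q": joint angles; "dq": joint speeds; "effort": joint torques, N m; "tool_pos": TCP position; "tool_rot": TCP orientation; "contact_force": force on the tool from outside, world axes, zero at the start; "wrist_torque": the same for the moment, N m; "opening": finger opening in m; "grip_force": force on a finger pad.
Only numpy, scipy, OpenCV 4.12 (cv2) and the standard library are available. Lean on these libraries where they do the work, as an engineer would, in place of code of your own. Each camera call takes 0.05 s, during which the arm holds its last target. There are 200 camera calls.

## Task

A glass cuvette has slid right down into the deep well of the cell holder and cannot be gripped from above. Lower the holder over the pin of the push-out stand, so that the pin enters the hole in its underside (the pin is clamped somewhere along its slot: feel for it, do not force it), and press the holder gently down until it sits on the stand's two rails and the pin has pushed the cuvette up. Leave the holder there, take the cuvette out by its top with a light grip and stand it upright, fully down, in one of the two free places of the cuvette rack, disturbing nothing else.

Things in the scene. Friction and masses are not known exactly. Their poses are not given: they have to be found in the camera images.
- stand: push-out stand, screwed down: grey base plate 110 (x) x 80 (y) x 8 mm, origin at the centre of its underside. Two steel rails on it, along x, 96 long, 11 wide, 8 high, at y = +16 and -16 mm, are the seat for the holder, tops 16 mm above the origin. Between them, at y = 0, a slot along x with the upright pin.
- slot (a point): middle of the stand's slot, at rail-top height (16 mm over the origin). Flat-ended round steel pin, 6 mm thick, stands in the slot, tip 28 mm above this point; hex nut at its foot, below the rail tops. It is clamped anywhere from x = -13 to +13 mm of this point, y = 0; where is NOT reported and differs each time: feel or look for it. It gives only above 80 N.
- holder: cell holder: loose aluminium block, 60 (x) x 40 (y) mm, 55 mm high, 0.24 to 0.39 kg; origin: centre of its underside, z up. Grip it across its plain +x and -x faces, 60 mm apart (gripped across y it pivots when pushed off-centre); two brass hose barbs stick 12 mm out of its +y face, below z = 18 mm. Keep its push on the pin and rails below 40 N.
- well (a point): middle of the mouth of the holder's square well, 55 mm above its origin. The well (14 in x, 14.8 mm in y) ends on a floor 6 mm thick with a rectangular through hole, 8 (x) x 11 mm (y), at the holder's origin. A leaf spring in its +y wall presses on the cuvette 17 mm above the underside: sliding it up takes some 5 to 20 N over the first 12 mm; higher up it is loose and only the pin carries it.
- cuvette: the glass cuvette to be pushed out: 12.5 x 12.5 mm, 45 mm high, 12 g; origin: centre of its underside, z up. At first it stands on the floor of the well, 1.1 mm off its middle towards -y, its top 4 mm below the rim. With the holder down on the rails over the pin, its top is 18 mm above the rim. Grip it with about 10 N, never above 25 N.
- rack: white cuvette rack, fixed: 42 (x) x 124 (y) mm, 26 mm high; origin: centre of its underside. Four square places in a row along its y axis, at y = -42, -14, +14, +42 mm, each 15 x 15 mm and 20 mm deep, sides along x and y. The two end places are taken, the two middle ones are free.
- place_2 (a point): middle of the floor of the free place at y = -14 mm in the rack (6 mm above the worktop)
- place_3 (a point): middle of the floor of the free place at y = +14 mm in the rack (6 mm above the worktop)
- cuvette_plain: another cuvette, open, 12.5 x 12.5 x 45 mm, standing in one end place of the rack; origin: centre of its underside. To be left alone.
- cuvette_capped: another cuvette, with a cap, 13 x 13 x 49 mm, standing in the other end place of the rack; origin: centre of its underside. To be left alone.
- waste_beaker: glass beaker, 66 x 71 x 86 mm; origin: centre of its underside. To be left alone.
- cuvette_box: closed dark cuvette case, 52 x 90 x 28 mm; origin: centre of its underside. To be left alone.
- tweezers: steel forceps lying on the worktop, 125 (x) x 14 x 11 mm; origin: centre of their underside. To be left alone.
Not all that is in view belongs to the job. What is shaped like the holder but pink is not meant.

How it is judged:
By the outcome, as a careful person would: the job done as asked, in the order asked, and still so for the second after the job is handed in, with the robot touching nothing.
It also fails if it takes over 67 s, if anything falls off the work surface, if the arm or the gripper's body presses on something with over 40 N, if the wrist force passes 120 N, or if a joint passes its speed limit or range.

## Working session

There is one attempt and no reset: what is moved stays moved. The work goes in short steps, Python scripts to look and compute and a shell command to move; the robot and the scene stay as the last step left them, time stands still between calls to the robot, and variables do not carry over. Pictures are saved under pics/ and viewed, at most 11 in all, crops included, and the job is handed in when it is done.

```bash
mkdir -p pics; ls
cat > h.py <<'E'
import numpy as np, cv2
from station import ctrl, optics
def grab(n):
    im,d=optics.get_image(n); np.savez(f'pics/{n}.npz',im=im,d=d); return im,d
def load(n):
    z=np.load(f'pics/{n}.npz'); return z['im'],z['d']
def ray(n,u,v):
    p=optics.camera_params(n); K=np.array(p['mtx']); E=np.array(p['extrinsics'])
    a=np.array([(u-K[0,2])/K[0,0],(v-K[1,2])/K[1,1]]); s=a.copy()
    for _ in range(20): s=a/(1+p['k1']*(s@s))
    return E[:3,3],E[:3,:3]@np.array([s[0],s[1],1.])
def onz(n,u,v,z):
    o,d=ray(n,u,v); return o+d*(z-o[2])/d[2]
def cloud(n,d):
    p=optics.camera_params(n); K=np.array(p['mtx']); E=np.array(p['extrinsics'])
    v,u=np.mgrid[:480,:640]; a=np.stack([(u-K[0,2])/K[0,0],(v-K[1,2])/K[1,1]],-1); s=a.copy()
    for _ in range(20): s=a/(1+p['k1']*(s**2).sum(-1,keepdims=True))
    return np.concatenate([s,np.ones_like(s[...,:1])],-1)*d[...,None]@E[:3,:3].T+E[:3,3]
E
python3 - <<'E'
from h import *
for n in('scene','top'):
    im,d=grab(n); cv2.imwrite(f'pics/{n}0.png',im[...,::-1]); p=optics.camera_params(n); print(n,p)
o=ctrl.get_obs();print(o)
E
```

```text
pics
scene {'mtx': array([[435.04212568,   0.        , 330.33343687],
       [  0.        , 435.04212568, 241.85876705],
       [  0.        ,   0.        ,   1.        ]]), 'k1': 0.0031555188442019804, 'extrinsics': array([[ 0.87483491, -0.37240564,  0.30980303,  0.22229271],
       [-0.48418896, -0.69201918,  0.5354162 , -0.29866701],
       [ 0.01499763, -0.61840399, -0.78571724,  0.73353564],
       [ 0.        ,  0.        ,  0.        ,  1.        ]])}
top {'mtx': array([[547.84892497,   0.        , 318.23576387],
       [  0.        , 547.84892497, 241.22877721],
       [  0.        ,   0.        ,   1.        ]]), 'k1': 0.026895122527444547, 'extrinsics': array([[ 0.01372778, -0.99756587,  0.06836575,  0.42165168],
       [-0.99970469, -0.01506404, -0.01906858,  0.16179111],
       [ 0.02005203, -0.06808379, -0.99747808,  1.0424652 ],
       [ 0.        ,  0.        ,  0.        ,  1.        ]])}
{'t': 0.1, 'q': array([ 1.02200411e+00,  5.32898539e-02,  1.61412469e+00,  1.12004605e-06,
        1.47599976e+00, -1.19012229e-01]), 'dq': array([ 0.0007515 , -0.00165657, -0.00170033,  0.00172108,  0.00142224,
       -0.0015249 ]), 'effort': array([ 5.12327406e-04, -3.94907677e+01, -3.71363318e+01, -1.62776287e-04,
        3.91155263e-03,  5.80429810e-05]), 'tool_pos': array([0.26013684, 0.56768586, 0.23020568]), 'tool_rot': array([-6.69785458e-01, -3.06875009e+00,  2.70231840e-03]), 'contact_force': array([-0.11189586, -0.20058617,  0.89344669]), 'wrist_torque': array([ 0.07211317,  0.02429767, -0.03137063]), 'grip_force': 0.0, 'opening': 0.085018720031519}
```

View pics/top0.png

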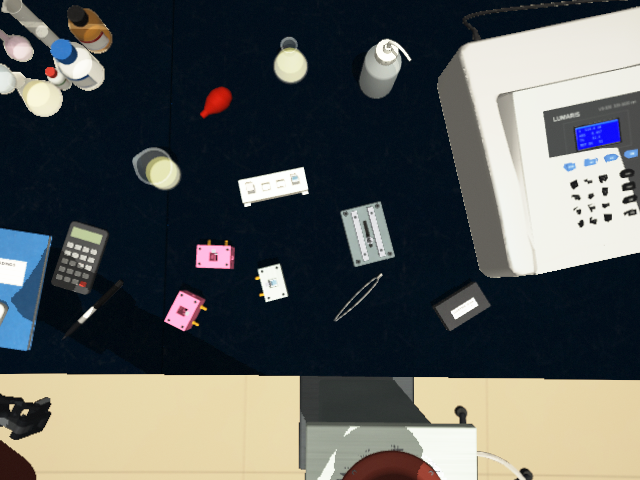

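View pics/scene0.png

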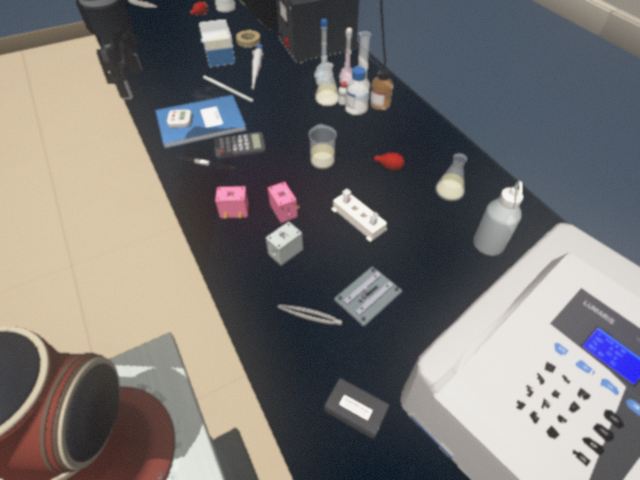

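Top view: three holder-shaped blocks, pink at (215,257), pink at (185,310) and grey-silver with brass barbs on its left at (271,283). The grey one fits, since the pink ones are ruled out. The stand is at (368,234), the rack at (273,186), and the tweezers at (358,298). I'll measure these and confirm in one enlarged crop.

Run:
```python
from h import *
im,d=load('top')
c=im[130:330,230:430,::-1]; cv2.imwrite('pics/crop1.png',cv2.resize(c,None,fx=3,fy=3,interpolation=cv2.INTER_CUBIC))
P=cloud('top',d)
def rect(name,box,zlo,zhi,zt,sat=None):
    u0,v0,u1,v1=box; m=np.zeros((480,640),np.uint8)
    z=P[...,2]; hsv=cv2.cvtColor(im,cv2.COLOR_RGB2HSV)
    m[v0:v1,u0:u1]=((z>zlo)&(z<zhi)&(d>0)&(hsv[...,2]>60))[v0:v1,u0:u1]
    m=cv2.morphologyEx(m,cv2.MORPH_CLOSE,np.ones((5,5)))
    n,l,s,_=cv2.connectedComponentsWithStats(m); k=1+np.argmax(s[1:,4]); m=(l==k).astype(np.uint8)
    zz=z[m>0]; zz=zz[zz>0]
    cn=max(cv2.findContours(m,0,2)[0],key=cv2.contourArea)[:,0]
    pts=np.array([onz('top',u,v,zt)[:2] for u,v in cn])*1000
    r=cv2.minAreaRect(pts.astype(np.float32)); print(name,s[k],'zmed',np.median(zz),'rect',np.round(r[0],1),np.round(r[1],1),r[2])
rect('holder',(245,250,300,315),.045,.07,.055)
rect('stand',(335,195,400,272),.003,.035,.008)
rect('rack',(230,160,315,212),.018,.034,.026)
m=np.argwhere((P[195:272,335:400,2]>.03)&(d[195:272,335:400]>0))
for v,u in m[:40]: print(u+335,v+195,np.round(P[v+195,u+335]*1000))
for b in [(350,232)]: pass
print('table z',np.median(P[230:260,285:320,2]))
im2,d2=load('scene');P2=cloud('scene',d2);print('scene table',np.median(P2[280:290,240:265,2]))
m=np.argwhere((P2[265:325,335:403,2]>.03)&(d2[265:325,335:403]>0))
print([(u+335,v+265,np.round(P2[v+265,u+335]*1000).tolist()) for v,u in m[:20]])
```

```text
holder [258 264  30  38 756] zmed 0.05567003926441644 rect [413.6 223.6] [60.2 40. ] 15.23473072052002
stand [ 341  202   54   65 2424] zmed 0.009748386238118245 rect [508.1  49.4] [111.2  80.5] 15.055665969848633
rack [ 239  168   69   36 1318] zmed 0.02680670515269823 rect [595.1 228.1] [ 43.5 123.9] 12.817391395568848
370 238 [498.  48.  43.]
371 238 [497.  46.  44.]
372 238 [498.  44.  44.]
369 239 [496.  48.  32.]
370 239 [495.  48.  46.]
371 239 [496.  46.  42.]
372 239 [495.  45.  48.]
369 240 [495.  48.  31.]
370 240 [494.  48.  40.]
371 240 [494.  46.  44.]
372 240 [494.  44.  44.]
table z 0.0008945540063033386
scene table 0.0010796477921540815
[(np.int64(365), np.int64(286), [500.0, 48.0, 45.0]), (np.int64(364), np.int64(287), [498.0, 48.0, 44.0]), (np.int64(365), np.int64(287), [499.0, 46.0, 44.0]), (np.int64(366), np.int64(287), [499.0, 44.0, 48.0]), (np.int64(364), np.int64(288), [496.0, 45.0, 45.0]), (np.int64(365), np.int64(288), [498.0, 44.0, 45.0]), (np.int64(366), np.int64(288), [499.0, 43.0, 46.0]), (np.int64(364), np.int64(289), [496.0, 45.0, 41.0]), (np.int64(365), np.int64(289), [497.0, 43.0, 44.0]), (np.int64(366), np.int64(289), [500.0, 43.0, 41.0]), (np.int64(364), np.int64(290), [496.0, 45.0, 38.0]), (np.int64(365), np.int64(290), [497.0, 43.0, 40.0]), (np.int64(366), np.int64(290), [500.0, 43.0, 38.0]), (np.int64(363), np.int64(291), [496.0, 47.0, 32.0]), (np.int64(364), np.int64(291), [495.0, 43.0, 38.0]), (np.int64(365), np.int64(291), [498.0, 43.0, 36.0]), (np.int64(366), np.int64(291), [499.0, 42.0, 37.0]), (np.int64(364), np.int64(292), [497.0, 45.0, 30.0]), (np.int64(365), np.int64(292), [498.0, 43.0, 32.0]), (np.int64(366), np.int64(292), [500.0, 43.0, 31.0])]
```

View pics/crop1.png

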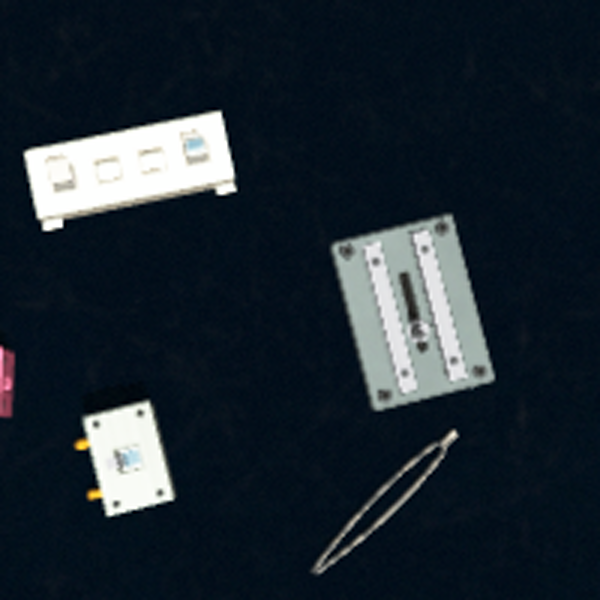

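The crop confirms the silver holder at crop (130,458) with its barbs on the left (+y) side. Its 60.2x40.0 rect and 0.0557 m height fit the description. The pin shows at crop (420,330), about 12 mm to -x of the slot middle and on the axis. Next I roll the tool to align its y with the holder's x.

```bash
cat >> h.py <<'E'
from scipy.spatial.transform import Rotation as Rn
def delta(x,y,z,yaw=None):
    "remaining move in tool axes, mm; yaw: wanted direction of tool y, deg"
    o=ctrl.get_obs(); R=Rn.from_rotvec(o['tool_rot']).as_matrix(); p=o['tool_pos']*1000
    print('t%.2f'%o['t'],'pos',p.round(2),'tool',(R.T@(np.array([x,y,z])-p)).round(2),'tilt',R[:2,2].round(4),
      'F',o['contact_force'].round(1),'M',o['wrist_torque'].round(2),'op%.4f g%.1f'%(o['opening'],o['grip_force']))
    a=np.degrees(np.arctan2(R[1,1],R[0,1]))
    if yaw is not None: e=(a-yaw+90)%180-90; print('yaw',a.round(2),'roll by',np.radians(e).round(4))
E
python3 -m handwheel '[{"roll":0.11},{"roll":0.11},{"roll":0.11},{"roll":0.11},{"roll":0.11},{"roll":0.11},{"roll":0.11},{"roll":0.105},{},{},{}]' 85
python3 -c "
from h import *
delta(413.6,223.6,200,15.2)"
```

```text
t0.10 pos [260.14 567.69 230.21] tool [-282.88 -248.8    30.59] tilt [-0.001  -0.0016] F [-0.1 -0.2  0.9] M [ 0.07  0.02 -0.03] op0.0850 g0.0
yaw 65.38 roll by 0.8757$[0]: bad value
```

```bash
python3 -m handwheel '[{"roll":0.11},{"roll":0.11},{"roll":0.11},{"roll":0.11},{"roll":0.11},{"roll":0.11},{"roll":0.11},{"roll":0.105},{"tx":0},{"tx":0},{"tx":0}]' 85
python3 -c "
from h import *
delta(413.6,223.6,200,15.2)"
```

```text
t0.10 pos [260.14 567.69 230.21] tool [-282.88 -248.8    30.59] tilt [-0.001  -0.0016] F [-0.1 -0.2  0.9] M [ 0.07  0.02 -0.03] op0.0850 g0.0
yaw 65.38 roll by 0.8757$[0]: bad value
```

```bash
python3 -m handwheel '[{"tx":0,"ty":0,"tz":0,"roll":0.11},{"tx":0,"ty":0,"tz":0,"roll":0.11},{"tx":0,"ty":0,"tz":0,"roll":0.11},{"tx":0,"ty":0,"tz":0,"roll":0.11},{"tx":0,"ty":0,"tz":0,"roll":0.11},{"tx":0,"ty":0,"tz":0,"roll":0.11},{"tx":0,"ty":0,"tz":0,"roll":0.11},{"tx":0,"ty":0,"tz":0,"roll":0.105}]' 85
python3 -c "
from h import *
delta(413.6,223.6,200,15.2)"
```

```text
t: 0.77
tool_pos: [0.2602, 0.5678, 0.2305]
tool_rot: [1.914, 2.491, -0.002]
contact_force: [0.3, 0.5, 0.2]
opening: 0.0852
grip_force: 0.0
t0.77 pos [260.21 567.84 230.55] tool [-372.12   59.51   30.81] tilt [-0.0007 -0.0011] F [0.3 0.5 0.2] M [ 0.05 -0.   -0.05] op0.0852 g0.0
yaw 14.94 roll by -0.0046
```

```bash
python3 -m handwheel '[{"tx":-20,"ty":3,"tz":0,"roll":-0.0046},{"tx":-30,"ty":5,"tz":0,"roll":0},{"tx":-35,"ty":5,"tz":0,"roll":0},{"tx":-35,"ty":6,"tz":0,"roll":0},{"tx":-35,"ty":6,"tz":0,"roll":0},{"tx":-35,"ty":6,"tz":0,"roll":0},{"tx":-35,"ty":6,"tz":0,"roll":0},{"tx":-35,"ty":6,"tz":0,"roll":0},{"tx":-35,"ty":6,"tz":0,"roll":0},{"tx":-35,"ty":5,"tz":0,"roll":0},{"tx":-25,"ty":4,"tz":0,"roll":0},{"tx":-17,"ty":2,"tz":0,"roll":0}]' 85
python3 -m handwheel '[{"tx":0,"ty":0,"tz":10,"roll":0},{"tx":0,"ty":0,"tz":0,"roll":0}]'
python3 -c "
from h import *
delta(413.6,223.6,20,15.2)"
```

```text
t: 1.77
tool_pos: [0.4181, 0.2233, 0.2309]
tool_rot: [1.904, 2.498, -0.001]
contact_force: [-0.8, -0.4, 0.2]
opening: 0.085
grip_force: 0.0
t: 1.93
tool_pos: [0.4167, 0.2249, 0.219]
tool_rot: [-1.903, -2.497, 0.004]
contact_force: [-0.7, 0.6, -0.2]
opening: 0.085
grip_force: 0.0
t1.93 pos [416.71 224.91 218.96] tool [ -0.49  -2.67 198.97] tilt [-0.0034 -0.0007] F [-0.7  0.6 -0.2] M [-0.01 -0.01  0.04] op0.0850 g0.0
yaw 15.39 roll by 0.0033
```

```bash
python3 -m handwheel '[{"tx":-0.5,"ty":-2.7,"tz":20,"roll":0.003},{"tx":0,"ty":0,"tz":25,"roll":0},{"tx":0,"ty":0,"tz":25,"roll":0},{"tx":0,"ty":0,"tz":25,"roll":0},{"tx":0,"ty":0,"tz":20,"roll":0},{"tx":0,"ty":0,"tz":15,"roll":0},{"tx":0,"ty":0,"tz":5,"roll":0},{"tx":0,"ty":0,"tz":0,"roll":0}]' 85
python3 -c "
from h import *
delta(413.6,223.6,20,15.2)"
```

```text
t: 2.6
tool_pos: [0.4131, 0.2248, 0.0842]
tool_rot: [-1.902, -2.497, 0.006]
contact_force: [0.4, 0.7, 0.2]
opening: 0.0849
grip_force: 0.0
t2.60 pos [413.13 224.85  84.19] tool [-1.33  0.41 64.19] tilt [-0.0043 -0.0012] F [0.4 0.7 0.2] M [0.   0.05 0.  ] op0.0849 g0.0
yaw 15.42 roll by 0.0038
```

```bash
python3 -m handwheel '[{"tx":-1.3,"ty":0.4,"tz":12,"roll":0.004},{"tx":0,"ty":0,"tz":14,"roll":0},{"tx":0,"ty":0,"tz":14,"roll":0},{"tx":0,"ty":0,"tz":12,"roll":0},{"tx":0,"ty":0,"tz":8,"roll":0},{"tx":0,"ty":0,"tz":4,"roll":0},{"tx":0,"ty":0,"tz":0,"roll":0},{"tx":0,"ty":0,"tz":0,"roll":0},{"tx":0,"ty":0,"tz":0,"roll":0}]' 85
python3 -c "
from h import *
delta(413.6,223.6,20,15.2)"
```

```text
t: 3.35
tool_pos: [0.4167, 0.2237, 0.0233]
tool_rot: [1.91, 2.493, 0.002]
contact_force: [-0.2, -0.3, 0.5]
opening: 0.085
grip_force: 0.0
t3.35 pos [416.67 223.66  23.27] tool [ 0.74 -2.99  3.27] tilt [0.0018 0.0006] F [-0.2 -0.3  0.5] M [-0.01 -0.04  0.01] op0.0850 g0.0
yaw 15.11 roll by -0.0016
```

```bash
for i in 1 2 3; do
python3 -m handwheel '[{"tx":0,"ty":0,"tz":0,"roll":0},{"tx":0,"ty":0,"tz":0,"roll":0}]' >/dev/null
python3 -c "
from h import *
delta(413.6,223.6,20,15.2)"; done
```

```text
t3.52 pos [416.42 223.53  23.06] tool [ 0.81 -2.71  3.05] tilt [0.0014 0.0005] F [-0.3 -0.6 -0.2] M [-0.03  0.01  0.08] op0.0852 g0.0
yaw 15.1 roll by -0.0017
t3.68 pos [416.06 223.4   22.6 ] tool [ 0.83 -2.32  2.6 ] tilt [0.0006 0.0002] F [ 0.2  0.2 -0.9] M [-0.03 -0.   -0.02] op0.0849 g0.0
yaw 15.1 roll by -0.0017
t3.85 pos [415.86 223.33  22.36] tool [ 0.85 -2.11  2.36] tilt [0.0001 0.    ] F [-0.6  0.3 -0.6] M [-0.02 -0.01 -0.04] op0.0850 g0.0
yaw 15.1 roll by -0.0017
```

```bash
python3 -m handwheel '[{"tx":0.8,"ty":-1.5,"tz":1,"roll":-0.001},{"tx":0,"ty":0,"tz":0,"roll":0},{"tx":0,"ty":0,"tz":0,"roll":0},{"tx":0,"ty":0,"tz":0,"roll":0},{"tx":0,"ty":0,"tz":0,"roll":0},{"tx":0,"ty":0,"tz":0,"roll":0}]'
python3 -c "
from h import *
delta(413.6,223.6,20,15.2)"
python3 -m handwheel '[{"tx":0,"ty":0,"tz":0,"roll":0},{"tx":0,"ty":0,"tz":0,"roll":0},{"tx":0,"ty":0,"tz":0,"roll":0},{"tx":0,"ty":0,"tz":0,"roll":0},{"tx":0,"ty":0,"tz":0,"roll":0},{"tx":0,"ty":0,"tz":0,"roll":0},{"tx":0,"ty":0,"tz":0,"roll":0},{"tx":0,"ty":0,"tz":0,"roll":0},{"tx":0,"ty":0,"tz":0,"roll":0},{"tx":0,"ty":0,"tz":0,"roll":0}]' 50 70
python3 -c "
from h import *
delta(413.6,223.6,20,15.2)"
```

```text
t: 4.35
tool_pos: [0.4142, 0.2237, 0.0213]
tool_rot: [1.909, 2.495, 0.0]
contact_force: [0.5, 0.1, -0.2]
opening: 0.0849
grip_force: 0.0
t4.35 pos [414.23 223.73  21.33] tool [ 0.04 -0.64  1.33] tilt [ 0. -0.] F [ 0.5  0.1 -0.2] M [-0.04 -0.02  0.03] op0.0849 g0.0
yaw 15.16 roll by -0.0006
t: 5.18
tool_pos: [0.4146, 0.2238, 0.0217]
tool_rot: [1.909, 2.495, 0.001]
contact_force: [0.6, 0.5, 3.4]
opening: 0.0592
grip_force: 76.4
t5.18 pos [414.57 223.83  21.66] tool [ 0.03 -0.99  1.65] tilt [0.0008 0.0003] F [0.6 0.5 3.4] M [-0.01 -0.02 -0.02] op0.0592 g76.4
yaw 15.16 roll by -0.0007
```

```bash
python3 -m handwheel '[{"tx":0,"ty":0,"tz":-2,"roll":0},{"tx":0,"ty":0,"tz":-5,"roll":0},{"tx":0,"ty":0,"tz":-10,"roll":0},{"tx":0,"ty":0,"tz":-12,"roll":0},{"tx":0,"ty":0,"tz":-12,"roll":0},{"tx":0,"ty":0,"tz":-12,"roll":0},{"tx":0,"ty":0,"tz":-8,"roll":0},{"tx":0,"ty":0,"tz":-4,"roll":0},{"tx":0,"ty":0,"tz":0,"roll":0},{"tx":0,"ty":0,"tz":0,"roll":0},{"tx":0,"ty":0,"tz":0,"roll":0},{"tx":0,"ty":0,"tz":0,"roll":0}]'
python3 -c "
from h import *
delta(496.8,46.4,80,15.06)"
```

```text
t: 6.18
tool_pos: [0.4136, 0.2235, 0.0854]
tool_rot: [-1.908, -2.494, 0.002]
contact_force: [-0.2, -0.3, -2.6]
opening: 0.0589
grip_force: 76.0
t6.18 pos [413.55 223.49  85.39] tool [-192.69   34.05    5.35] tilt [-0.0017 -0.0006] F [-0.2 -0.3 -2.6] M [-0.02  0.01 -0.04] op0.0589 g76.0
yaw 15.16 roll by 0.0017
```

Held (about 2.6-3 N). Carry it over the pin at height (underside about 64 mm).

```bash
python3 -m handwheel '[{"tx":-8,"ty":1.5,"tz":0,"roll":0.002},{"tx":-16,"ty":2.5,"tz":0,"roll":0},{"tx":-20,"ty":4,"tz":0,"roll":0},{"tx":-22,"ty":4,"tz":0,"roll":0},{"tx":-22,"ty":4,"tz":0,"roll":0},{"tx":-22,"ty":4,"tz":0,"roll":0},{"tx":-22,"ty":4,"tz":0,"roll":0},{"tx":-22,"ty":4,"tz":0,"roll":0},{"tx":-18,"ty":3,"tz":0,"roll":0},{"tx":-12,"ty":2,"tz":0,"roll":0},{"tx":-6,"ty":1,"tz":0,"roll":0},{"tx":-2.7,"ty":0,"tz":0,"roll":0}]'
python3 -m handwheel '[{"tx":0,"ty":0,"tz":0,"roll":0},{"tx":0,"ty":0,"tz":0,"roll":0},{"tx":0,"ty":0,"tz":0,"roll":0},{"tx":0,"ty":0,"tz":0,"roll":0},{"tx":0,"ty":0,"tz":0,"roll":0},{"tx":0,"ty":0,"tz":0,"roll":0},{"tx":0,"ty":0,"tz":0,"roll":0},{"tx":0,"ty":0,"tz":0,"roll":0},{"tx":0,"ty":0,"tz":0,"roll":0},{"tx":0,"ty":0,"tz":0,"roll":0}]'
python3 - <<'E'
from h import *
delta(496.8,46.4,80,15.06)
im,d=grab('scene'); cv2.imwrite('pics/s1.png',cv2.resize(im[200:340,290:460,::-1],None,fx=4,fy=4,interpolation=cv2.INTER_CUBIC))
E
```

```text
t: 7.18
tool_pos: [0.4972, 0.0457, 0.0861]
tool_rot: [-1.913, -2.492, 0.0]
contact_force: [0.0, -0.3, -3.5]
opening: 0.0591
grip_force: 76.0
t: 8.02
tool_pos: [0.4971, 0.0465, 0.0863]
tool_rot: [-1.911, -2.493, 0.0]
contact_force: [1.4, -0.4, -3.2]
opening: 0.059
grip_force: 76.0
t8.02 pos [497.07  46.45  86.31] tool [ 0.02 -0.27  6.31] tilt [-0.  0.] F [ 1.4 -0.4 -3.2] M [ 0.04 -0.02  0.05] op0.0590 g76.0
yaw 15.05 roll by -0.0002
```

View pics/s1.png

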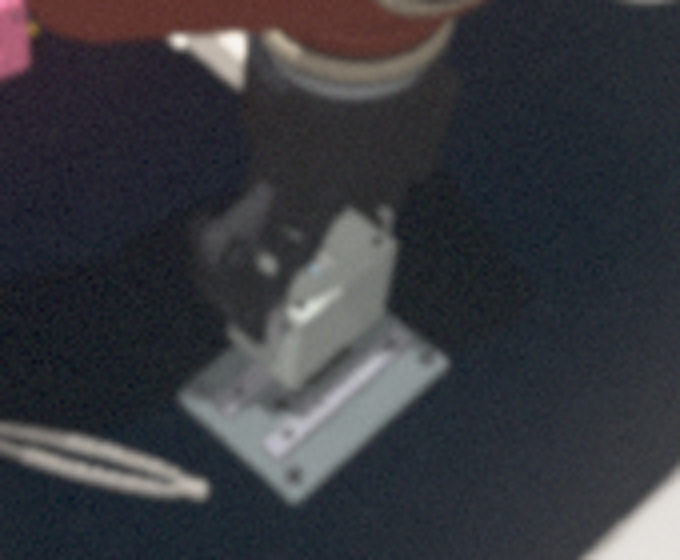

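The held holder sits level over the stand, with the pin hidden beneath it. Next I lower to just above tip height (TCP ≈ 67), then feel.

```bash
python3 -m handwheel '[{"tx":0,"ty":0,"tz":3,"roll":0},{"tx":0,"ty":0,"tz":5,"roll":0},{"tx":0,"ty":0,"tz":5,"roll":0},{"tx":0,"ty":0,"tz":4,"roll":0},{"tx":0,"ty":0,"tz":2,"roll":0},{"tx":0,"ty":0,"tz":0,"roll":0},{"tx":0,"ty":0,"tz":0,"roll":0},{"tx":0,"ty":0,"tz":0,"roll":0},{"tx":0,"ty":0,"tz":0,"roll":0},{"tx":0,"ty":0,"tz":0,"roll":0},{"tx":0,"ty":0,"tz":0,"roll":0},{"tx":0,"ty":0,"tz":0,"roll":0}]'
python3 -c "
from h import *
delta(496.8,46.4,65.7,15.06)"
python3 -m handwheel '[{"tx":0,"ty":0,"tz":0.5,"roll":0},{"tx":0,"ty":0,"tz":0.5,"roll":0},{"tx":0,"ty":0,"tz":0.5,"roll":0},{"tx":0,"ty":0,"tz":0.5,"roll":0},{"tx":0,"ty":0,"tz":0,"roll":0},{"tx":0,"ty":0,"tz":0,"roll":0}]'
python3 -c "
from h import *
delta(496.8,46.4,65.7,15.06)"
```

```text
t: 9.07
tool_pos: [0.4972, 0.0464, 0.0675]
tool_rot: [1.911, 2.493, 0.0]
contact_force: [-0.7, -0.3, -3.9]
opening: 0.0589
grip_force: 75.9
t9.07 pos [497.16  46.45  67.46] tool [ 0.05 -0.36  1.76] tilt [ 0.0003 -0.    ] F [-0.7 -0.3 -3.9] M [-0.02  0.   -0.06] op0.0589 g75.9
yaw 15.05 roll by -0.0002
t: 9.57
tool_pos: [0.497, 0.0464, 0.0652]
tool_rot: [-1.911, -2.493, 0.0]
contact_force: [-0.5, -0.0, -3.1]
opening: 0.0591
grip_force: 75.9
t9.57 pos [496.96  46.44  65.2 ] tool [ 0.   -0.17 -0.5 ] tilt [-0.0003 -0.    ] F [-0.5 -0.  -3.1] M [0.   0.06 0.  ] op0.0591 g75.9
yaw 15.05 roll by -0.0002
```

```bash
for i in 1 2; do
python3 -m handwheel '[{"tx":0,"ty":0,"tz":0.5,"roll":0},{"tx":0,"ty":0,"tz":0.5,"roll":0},{"tx":0,"ty":0,"tz":0.5,"roll":0},{"tx":0,"ty":0,"tz":0,"roll":0},{"tx":0,"ty":0,"tz":0,"roll":0}]' >/dev/null
python3 -c "
from h import *
delta(496.8,46.4,65.7,15.06)"; done
```

```text
t9.98 pos [496.94  46.43  63.7 ] tool [ 0.01 -0.15 -2.  ] tilt [-0.0003 -0.    ] F [-0.2  0.2 -3. ] M [-0.    0.12  0.01] op0.0591 g75.9
yaw 15.04 roll by -0.0003
t10.40 pos [496.93  46.44  62.16] tool [-0.01 -0.14 -3.54] tilt [-0.0003 -0.    ] F [-0.8 -0.  -3.8] M [-0.06  0.22  0.03] op0.0589 g75.9
yaw 15.04 roll by -0.0003
```

Underside 3.5 mm below tip height with no push, so the pin is in the hole. On to the cuvette.

```bash
for i in 1 2; do
python3 -m handwheel '[{"tx":0,"ty":0,"tz":0.5,"roll":0},{"tx":0,"ty":0,"tz":0.5,"roll":0},{"tx":0,"ty":0,"tz":0.5,"roll":0},{"tx":0,"ty":0,"tz":0.5,"roll":0},{"tx":0,"ty":0,"tz":0,"roll":0},{"tx":0,"ty":0,"tz":0,"roll":0}]' >/dev/null
python3 -c "
from h import *
delta(496.8,46.4,65.7,15.06)"; done
```

```text
t10.90 pos [496.94  46.43  60.14] tool [ 0.01 -0.14 -5.56] tilt [-0.0003 -0.    ] F [-1.6  0.4 -2.3] M [-0.03  0.26  0.04] op0.0590 g75.9
yaw 15.05 roll by -0.0003
t11.40 pos [497.22  46.4   59.26] tool [ 0.11 -0.41 -6.44] tilt [-0.0003 -0.0002] F [-5.1 -0.2  4.5] M [-0.12  1.03 -0.07] op0.0587 g77.0
yaw 15.05 roll by -0.0002
```

```bash
for i in 1 2; do
python3 -m handwheel '[{"tx":0,"ty":-0.4,"tz":0,"roll":0},{"tx":0,"ty":0,"tz":0,"roll":0},{"tx":0,"ty":0,"tz":0,"roll":0},{"tx":0,"ty":0,"tz":0,"roll":0}]' >/dev/null
python3 -c "
from h import *
delta(496.8,46.4,65.7,15.06)"; done
```

```text
t11.73 pos [497.17  46.37  59.23] tool [ 0.12 -0.34 -6.47] tilt [0.0008 0.0001] F [-3.8  0.9  6. ] M [-0.03  0.85 -0.03] op0.0590 g76.9
yaw 15.05 roll by -0.0002
t12.07 pos [497.09  46.37  59.24] tool [ 0.1  -0.26 -6.46] tilt [0.0017 0.0003] F [-3.7  0.4  4.8] M [ 0.04  0.73 -0.  ] op0.0588 g76.9
yaw 15.04 roll by -0.0003
```

```bash
python3 -m handwheel '[{"tx":0,"ty":0,"tz":-0.8,"roll":0},{"tx":0,"ty":0,"tz":-0.8,"roll":0},{"tx":0,"ty":0,"tz":0,"roll":0},{"tx":0,"ty":0,"tz":0,"roll":0},{"tx":0,"ty":0,"tz":0,"roll":0},{"tx":0,"ty":0,"tz":0,"roll":0}]' >/dev/null
python3 -c "
from h import *
delta(496.8,46.4,65.7,15.06)"; for i in 1 2 ; do
python3 -m handwheel '[{"tx":0,"ty":-0.4,"tz":0,"roll":0},{"tx":0,"ty":0,"tz":0,"roll":0},{"tx":0,"ty":0,"tz":0,"roll":0},{"tx":0,"ty":0,"tz":0,"roll":0}]' >/dev/null
python3 -c "
from h import *
delta(496.8,46.4,65.7,15.06)"; done
```

```text
t12.57 pos [496.12  46.22  59.51] tool [ 0.    0.7  -6.19] tilt [-0.0003  0.    ] F [-1.3  0.3 -3.1] M [ 0.02 -0.03 -0.02] op0.0586 g76.2
yaw 15.04 roll by -0.0003
t12.90 pos [495.81  46.13  59.79] tool [ 0.    1.02 -5.91] tilt [-0.0002 -0.    ] F [-0.2  0.2 -2.9] M [-0.02 -0.01  0.01] op0.0587 g76.2
yaw 15.05 roll by -0.0002
t13.23 pos [495.53  46.03  59.93] tool [ 0.03  1.32 -5.77] tilt [0.0001 0.    ] F [-0.1 -0.6 -2.8] M [-0.02  0.03 -0.02] op0.0590 g76.2
yaw 15.04 roll by -0.0003
```

```bash
for i in 1 2 3; do
python3 -m handwheel '[{"tx":0,"ty":0.1,"tz":0.5,"roll":0},{"tx":0,"ty":0,"tz":0.5,"roll":0},{"tx":0,"ty":0,"tz":0.5,"roll":0},{"tx":0,"ty":0,"tz":0,"roll":0},{"tx":0,"ty":0,"tz":0,"roll":0},{"tx":0,"ty":0,"tz":0,"roll":0}]' >/dev/null
python3 -c "
from h import *
delta(495.9,46.1,37.7,15.06)"; done
```

```text
t13.73 pos [496.15  46.08  58.95] tool [ 0.09 -0.26 21.25] tilt [0.0012 0.0001] F [-0.   0.8  2.6] M [ 0.08  0.17 -0.02] op0.0589 g76.6
yaw 15.04 roll by -0.0003
t14.23 pos [496.46  46.15  57.72] tool [ 0.1  -0.59 20.02] tilt [0.0015 0.0002] F [-1.7  1.1  5.5] M [0.13 0.22 0.01] op0.0590 g77.0
yaw 15.05 roll by -0.0003
t14.73 pos [496.53  46.15  56.24] tool [ 0.12 -0.65 18.54] tilt [0.0015 0.0001] F [-1.2  1.4  6. ] M [ 0.14  0.27 -0.09] op0.0587 g77.1
yaw 15.04 roll by -0.0003
```

```bash
for i in 1 2 3 4; do
python3 -m handwheel '[{"tx":0,"ty":-0.15,"tz":0.5,"roll":0},{"tx":0,"ty":0,"tz":0.5,"roll":0},{"tx":0,"ty":0,"tz":0.5,"roll":0},{"tx":0,"ty":0,"tz":0.5,"roll":0},{"tx":0,"ty":0,"tz":0,"roll":0},{"tx":0,"ty":0,"tz":0,"roll":0}]' >/dev/null
python3 -c "
from h import *
delta(495.9,46.1,37.7,15.06)"; done
```

```text
t15.23 pos [496.42  46.15  54.12] tool [ 0.09 -0.54 16.42] tilt [0.0016 0.0002] F [-1.2  1.1  4.9] M [0.16 0.14 0.05] op0.0590 g77.1
yaw 15.05 roll by -0.0002
t15.73 pos [496.37  46.14  52.06] tool [ 0.09 -0.5  14.36] tilt [0.002  0.0002] F [0.3 1.6 4.4] M [ 0.23  0.03 -0.01] op0.0586 g77.1
yaw 15.04 roll by -0.0003
t16.23 pos [496.13  46.13  49.91] tool [ 0.03 -0.26 12.21] tilt [0.0019 0.0003] F [0.7 1.4 4.2] M [ 0.27 -0.12  0.02] op0.0589 g77.1
yaw 15.04 roll by -0.0003
t16.73 pos [494.47  45.88  46.27] tool [-0.16  1.45  8.56] tilt [-0.0014 -0.0001] F [ 2.8  0.1 -4.3] M [ 0.06 -0.41  0.02] op0.0590 g76.1
yaw 15.04 roll by -0.0003
```

```bash
python3 -m handwheel '[{"tx":0,"ty":0.8,"tz":0,"roll":0},{"tx":0,"ty":0.4,"tz":0,"roll":0},{"tx":0,"ty":0,"tz":0,"roll":0},{"tx":0,"ty":0,"tz":0,"roll":0},{"tx":0,"ty":0,"tz":0,"roll":0},{"tx":0,"ty":0,"tz":0,"roll":0}]' >/dev/null
python3 -c "
from h import *
delta(495.9,46.1,37.7,15.06)"; 
for i in 1 2; do
python3 -m handwheel '[{"tx":0,"ty":0,"tz":0.5,"roll":0},{"tx":0,"ty":0,"tz":0.5,"roll":0},{"tx":0,"ty":0,"tz":0.5,"roll":0},{"tx":0,"ty":0,"tz":0.5,"roll":0},{"tx":0,"ty":0,"tz":0.5,"roll":0},{"tx":0,"ty":0,"tz":0,"roll":0},{"tx":0,"ty":0,"tz":0,"roll":0}]' >/dev/null
python3 -c "
from h import *
delta(495.9,46.1,37.7,15.06)"; done
```

```text
t17.23 pos [496.26  46.26  47.33] tool [-0.06 -0.39  9.63] tilt [-0.0003 -0.0001] F [-0.7  0.  -3.2] M [0.01 0.01 0.01] op0.0588 g76.0
yaw 15.05 roll by -0.0002
t17.82 pos [496.35  46.26  44.85] tool [-0.04 -0.47  7.15] tilt [-0.0001  0.    ] F [-0.4  0.1 -3.2] M [-0.01 -0.01  0.02] op0.0592 g76.0
yaw 15.04 roll by -0.0003
t18.40 pos [496.37  46.27  42.36] tool [-0.05 -0.5   4.66] tilt [-0.0001  0.    ] F [ 0.4 -0.4 -2.5] M [-0.04 -0.01 -0.01] op0.0588 g76.0
yaw 15.05 roll by -0.0002
```

```bash
python3 -m handwheel '[{"tx":0,"ty":-0.2,"tz":0.8,"roll":0},{"tx":0,"ty":0,"tz":0.7,"roll":0},{"tx":0,"ty":0,"tz":0.7,"roll":0},{"tx":0,"ty":0,"tz":0.7,"roll":0},{"tx":0,"ty":0,"tz":0.7,"roll":0},{"tx":0,"ty":0,"tz":0,"roll":0},{"tx":0,"ty":0,"tz":0,"roll":0}]' >/dev/null
python3 -c "
from h import *
delta(495.9,46.1,37.7,15.06)"; 
for i in 1 2 3; do
python3 -m handwheel '[{"tx":0,"ty":0,"tz":0.5,"roll":0},{"tx":0,"ty":0,"tz":0,"roll":0},{"tx":0,"ty":0,"tz":0,"roll":0}]' >/dev/null
python3 -c "
from h import *
delta(495.9,46.1,37.7,15.06)"; done
```

```text
t18.98 pos [496.13  46.23  38.7 ] tool [-0.07 -0.26  1.  ] tilt [-0.0002 -0.    ] F [ 0.4 -0.4 -4. ] M [-0.02 -0.03 -0.01] op0.0592 g76.0
yaw 15.05 roll by -0.0002
t19.23 pos [496.19  46.21  38.29] tool [-0.03 -0.31  0.59] tilt [-0. -0.] F [ 0.9 -0.6 -2.7] M [-0.02 -0.02 -0.02] op0.0588 g76.0
yaw 15.05 roll by -0.0002
t19.48 pos [496.18  46.22  37.78] tool [-0.04 -0.31  0.08] tilt [-0. -0.] F [-0.6  0.2 -3.5] M [-0.    0.    0.01] op0.0590 g76.0
yaw 15.05 roll by -0.0002
t19.73 pos [496.31  46.23  37.65] tool [-0.02 -0.43 -0.05] tilt [ 0. -0.] F [-1.3  0.7  1.1] M [ 0.06  0.27 -0.02] op0.0593 g76.2
yaw 15.05 roll by -0.0002
```

```bash
for i in 1 2; do
python3 -m handwheel '[{"tx":0,"ty":-0.1,"tz":0.5,"roll":0},{"tx":0,"ty":0,"tz":0,"roll":0},{"tx":0,"ty":0,"tz":0,"roll":0}]' >/dev/null
python3 -c "
from h import *
delta(495.9,46.1,37.7,15.06)"; done
python3 -m handwheel '[{"tx":0,"ty":0,"tz":-0.7,"roll":0},{"tx":0,"ty":0,"tz":0,"roll":0},{"tx":0,"ty":0,"tz":0,"roll":0}]' >/dev/null
python3 -c "
from h import *
delta(495.9,46.1,37.7,15.06)"
```

```text
t19.98 pos [496.32  46.21  37.64] tool [ 0.   -0.43 -0.06] tilt [-0.0001 -0.    ] F [-3.4  0.1  5.7] M [-0.01  0.71 -0.01] op0.0593 g77.0
yaw 15.05 roll by -0.0002
t20.23 pos [496.32  46.21  37.64] tool [ 0.   -0.43 -0.06] tilt [-0.0002  0.    ] F [-5.4  0.6  8.3] M [0.06 0.94 0.  ] op0.0594 g77.5
yaw 15.05 roll by -0.0001
t20.48 pos [496.35  46.2   37.63] tool [ 0.02 -0.46 -0.07] tilt [0.0005 0.    ] F [-3.   0.   5.5] M [0.01 0.64 0.02] op0.0588 g76.8
yaw 15.05 roll by -0.0002
```

```bash
python3 -m handwheel '[{"tx":0,"ty":0,"tz":0,"roll":0},{"tx":0,"ty":0,"tz":0,"roll":0},{"tx":0,"ty":0,"tz":0,"roll":0},{"tx":0,"ty":0,"tz":0,"roll":0},{"tx":0,"ty":0,"tz":0,"roll":0},{"tx":0,"ty":0,"tz":0,"roll":0},{"tx":0,"ty":0,"tz":0,"roll":0},{"tx":0,"ty":0,"tz":0,"roll":0}]' 85 
python3 -m handwheel '[{"tx":0,"ty":0,"tz":-5,"roll":0},{"tx":0,"ty":0,"tz":-10,"roll":0},{"tx":0,"ty":0,"tz":-18,"roll":0},{"tx":0,"ty":0,"tz":-20,"roll":0},{"tx":0,"ty":0,"tz":-20,"roll":0},{"tx":0,"ty":0,"tz":-20,"roll":0},{"tx":0,"ty":0,"tz":-15,"roll":0},{"tx":0,"ty":0,"tz":-5,"roll":0},{"tx":0,"ty":0,"tz":0,"roll":0},{"tx":0,"ty":0,"tz":0,"roll":0}]'
python3 - <<'E'
from h import *
delta(495.9,46.1,150,15.06)
for n in('scene','top'): im,d=grab(n)
im,d=load('scene'); a=im[200:340,290:460,::-1]
b=load('top')[0][180:300,300:440,::-1]
a=cv2.resize(a,(680,560),interpolation=cv2.INTER_CUBIC); cv2.imwrite('pics/s2.png',a)
cv2.imwrite('pics/t2.png',cv2.resize(b,None,fx=4,fy=4,interpolation=cv2.INTER_CUBIC))
E
```

```text
t: 21.15
tool_pos: [0.496, 0.0462, 0.037]
tool_rot: [1.911, 2.493, 0.0]
contact_force: [0.5, -0.3, 0.2]
opening: 0.085
grip_force: 0.0
t: 21.98
tool_pos: [0.4959, 0.0462, 0.15]
tool_rot: [1.911, 2.493, 0.0]
contact_force: [0.6, -0.6, 0.1]
opening: 0.0852
grip_force: 0.0
t21.98 pos [495.91  46.17 150.04] tool [-0.06 -0.03  0.04] tilt [ 0.0003 -0.    ] F [ 0.6 -0.6  0.1] M [-0.04 -0.01  0.06] op0.0852 g0.0
yaw 15.05 roll by -0.0002
```

View pics/s2.png

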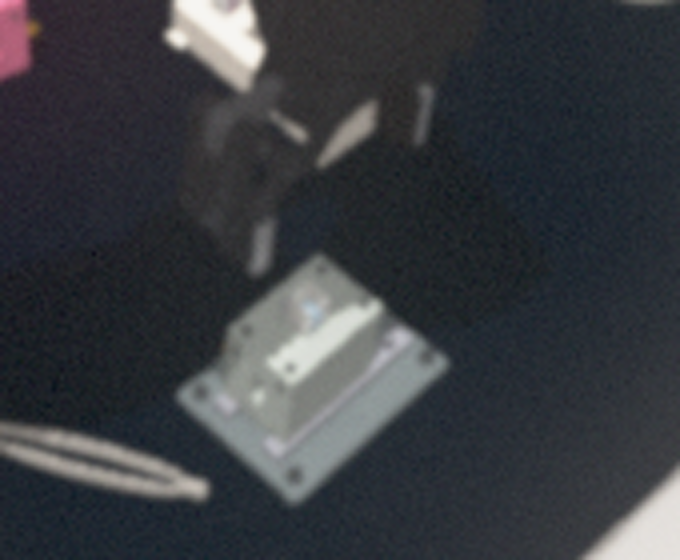

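The holder sits on both rails, and the cuvette shows above the rim near crop (315,300). I'll half-close the fingers and come down to above the rim (71 mm).

```bash
python3 -m handwheel '[{"tx":0.8,"ty":0.3,"tz":5,"roll":0},{"tx":0,"ty":0,"tz":10,"roll":0},{"tx":0,"ty":0,"tz":12,"roll":0},{"tx":0,"ty":0,"tz":10,"roll":0},{"tx":0,"ty":0,"tz":5,"roll":0},{"tx":0,"ty":0,"tz":3,"roll":0},{"tx":0,"ty":0,"tz":0,"roll":0},{"tx":0,"ty":0,"tz":0,"roll":0},{"tx":0,"ty":0,"tz":0,"roll":0},{"tx":0,"ty":0,"tz":0,"roll":0},{"tx":0,"ty":0,"tz":0,"roll":0},{"tx":0,"ty":0,"tz":0,"roll":0}]' 30 20
python3 - <<'E'
from h import *
delta(496.6,45.2,73,15.06)
E
sleep 0
```

```text
t: 23.08
tool_pos: [0.4964, 0.047, 0.1055]
tool_rot: [1.911, 2.493, 0.001]
contact_force: [0.6, 0.7, -0.4]
opening: 0.03
grip_force: 0.0
t23.08 pos [496.38  47.   105.48] tool [-1.79 -0.28 32.48] tilt [ 0.0009 -0.    ] F [ 0.6  0.7 -0.4] M [0.   0.02 0.03] op0.0300 g0.0
yaw 15.05 roll by -0.0002
```

View pics/t2.png

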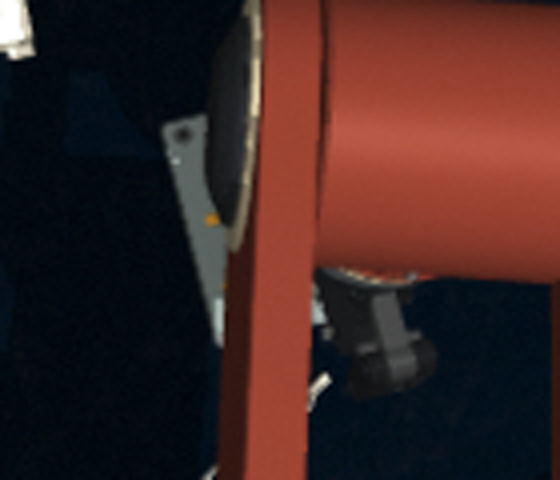

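The arm blocks the top view. I continue down with the sideways correction.

```bash
python3 -m handwheel '[{"tx":-0.9,"ty":0,"tz":3,"roll":0},{"tx":-0.9,"ty":0,"tz":5,"roll":0},{"tx":0,"ty":0,"tz":5,"roll":0},{"tx":0,"ty":0,"tz":5,"roll":0},{"tx":0,"ty":0,"tz":4,"roll":0},{"tx":0,"ty":0,"tz":3,"roll":0},{"tx":0,"ty":0,"tz":2,"roll":0},{"tx":0,"ty":0,"tz":1,"roll":0},{"tx":0,"ty":0,"tz":0,"roll":0},{"tx":0,"ty":0,"tz":0,"roll":0},{"tx":0,"ty":0,"tz":0,"roll":0},{"tx":0,"ty":0,"tz":0,"roll":0}]' 30 20
python3 - <<'E'
from h import *
delta(496.6,45.2,73,15.06)
E
```

```text
t: 24.08
tool_pos: [0.4968, 0.0453, 0.0773]
tool_rot: [1.911, 2.493, 0.001]
contact_force: [-0.4, -0.4, -0.3]
opening: 0.0296
grip_force: 0.0
t24.08 pos [496.79  45.27  77.33] tool [-0.02 -0.2   4.33] tilt [ 0.0006 -0.    ] F [-0.4 -0.4 -0.3] M [ 0.04 -0.   -0.06] op0.0296 g0.0
yaw 15.05 roll by -0.0003
```

```bash
python3 -m handwheel '[{"tx":0,"ty":-0.1,"tz":1.5,"roll":0},{"tx":0,"ty":0,"tz":1.5,"roll":0},{"tx":0,"ty":0,"tz":1.2,"roll":0},{"tx":0,"ty":0,"tz":0,"roll":0},{"tx":0,"ty":0,"tz":0,"roll":0},{"tx":0,"ty":0,"tz":0,"roll":0},{"tx":0,"ty":0,"tz":0,"roll":0}]' 18 20 >/dev/null
python3 -c "
from h import *
delta(496.6,45.2,73,15.06)
im,d=grab('scene'); cv2.imwrite('pics/s3.png',cv2.resize(im[230:320,325:425,::-1],None,fx=6,fy=6,interpolation=cv2.INTER_CUBIC))"
python3 -m handwheel '[{"tx":0,"ty":0,"tz":0,"roll":0},{"tx":0,"ty":0,"tz":0,"roll":0},{"tx":0,"ty":0,"tz":0,"roll":0},{"tx":0,"ty":0,"tz":0,"roll":0}]' 14.5 20 |tail -2
python3 -m handwheel '[{"tx":0,"ty":0,"tz":0,"roll":0},{"tx":0,"ty":0,"tz":0,"roll":0}]' 13.5 20 |tail -2
python3 -m handwheel '[{"tx":0,"ty":0,"tz":0,"roll":0},{"tx":0,"ty":0,"tz":0,"roll":0}]' 12.7 20 |tail -2
python3 -c "
from h import *
delta(496.6,45.2,73,15.06)"
```

```text
t24.67 pos [496.49  45.26  72.83] tool [-0.09  0.09 -0.17] tilt [ 0. -0.] F [ 0.5 -1.   0.3] M [ 0.02 -0.    0.04] op0.0180 g0.0
yaw 15.05 roll by -0.0002
opening: 0.0143
grip_force: 0.0
opening: 0.0135
grip_force: 0.0
opening: 0.0129
grip_force: 0.0
t25.38 pos [496.46  45.25  72.8 ] tool [-0.09  0.12 -0.2 ] tilt [ 0. -0.] F [ 1.  -0.5 -0. ] M [-0.03  0.04  0.02] op0.0129 g0.0
yaw 15.05 roll by -0.0002
```

View pics/s3.png

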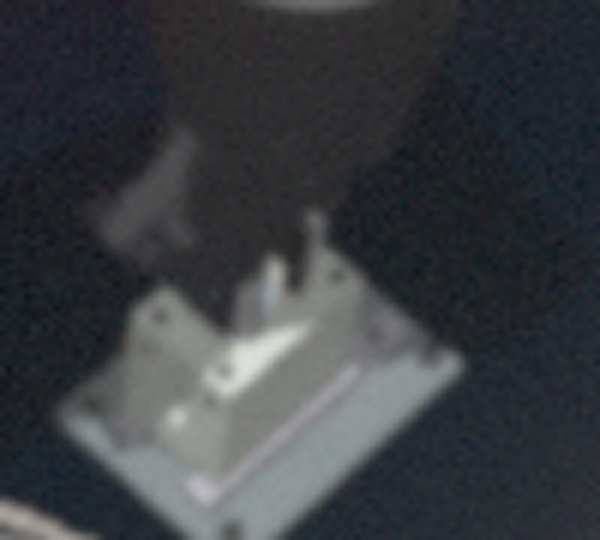

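The fingers stand either side of the protruding cuvette at crop (270,285). Close in fine steps.

```bash
python3 -m handwheel '[{"tx":0,"ty":0,"tz":0,"roll":0},{"tx":0,"ty":0,"tz":0,"roll":0},{"tx":0,"ty":0,"tz":0,"roll":0}]' 12.2 20 |tail -2
python3 -m handwheel '[{"tx":0,"ty":0,"tz":0,"roll":0},{"tx":0,"ty":0,"tz":0,"roll":0},{"tx":0,"ty":0,"tz":0,"roll":0}]' 11.8 20 |tail -2
python3 -c "
from h import *
delta(496.6,45.2,73,15.06)"
```

```text
opening: 0.0123
grip_force: 5.9
opening: 0.0117
grip_force: 13.7
t25.88 pos [496.48  45.23  72.85] tool [-0.06  0.11 -0.15] tilt [ 0. -0.] F [ 0.2  0.7 -0.1] M [-0.01  0.07 -0.  ] op0.0117 g13.7
yaw 15.04 roll by -0.0003
```

Gripped at 13.7 N. I ease to about 10 N, lift straight out, and meanwhile refine the rack places from the first pictures.

```bash
python3 -m handwheel '[{"tx":0,"ty":0,"tz":0,"roll":0},{"tx":0,"ty":0,"tz":-1,"roll":0},{"tx":0,"ty":0,"tz":-2,"roll":0},{"tx":0,"ty":0,"tz":-3,"roll":0},{"tx":0,"ty":0,"tz":-4,"roll":0},{"tx":0,"ty":0,"tz":-6,"roll":0},{"tx":0,"ty":0,"tz":-8,"roll":0},{"tx":0,"ty":0,"tz":-10,"roll":0},{"tx":0,"ty":0,"tz":-10,"roll":0},{"tx":0,"ty":0,"tz":-8,"roll":0},{"tx":0,"ty":0,"tz":-4,"roll":0},{"tx":0,"ty":0,"tz":0,"roll":0}]' 11.9 20
python3 - <<'E'
from h import *
delta(496.6,45.2,125,15.06)
t=cv2.imread('pics/top0.png'); s=cv2.imread('pics/scene0.png')
a=cv2.resize(t[162:212,233:313],None,fx=9,fy=9,interpolation=cv2.INTER_CUBIC)
im,d=grab('scene'); b=cv2.resize(im[225:305,325:425,::-1],(500,400)); 
b2=cv2.resize(s[185:243,328:392],None,fx=2.5,fy=2.5)
cv2.imwrite('pics/m.png',np.vstack([a[:, :720]]))
cv2.imwrite('pics/s4.png',b)
E
```

```text
t: 26.88
tool_pos: [0.4975, 0.0452, 0.1307]
tool_rot: [1.91, 2.491, 0.003]
contact_force: [0.2, -0.4, -0.4]
opening: 0.0123
grip_force: 13.6
t26.88 pos [497.47  45.2  130.67] tool [ 0.24 -0.85  5.67] tilt [ 0.0031 -0.0002] F [ 0.2 -0.4 -0.4] M [0.02 0.04 0.02] op0.0123 g13.6
yaw 15.05 roll by -0.0002
```

View pics/m.png

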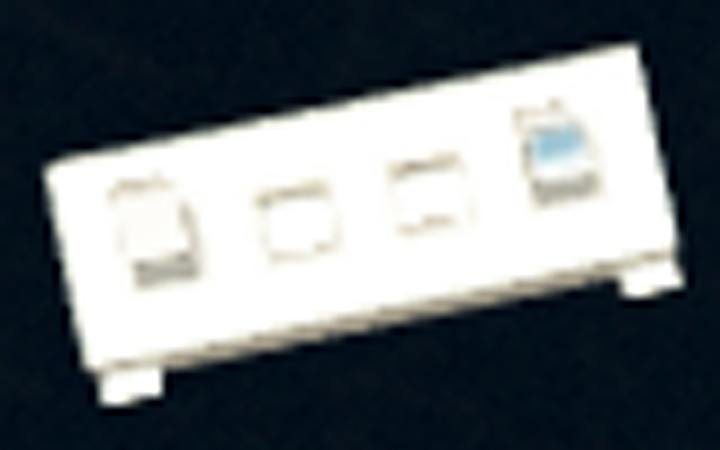

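View pics/s4.png

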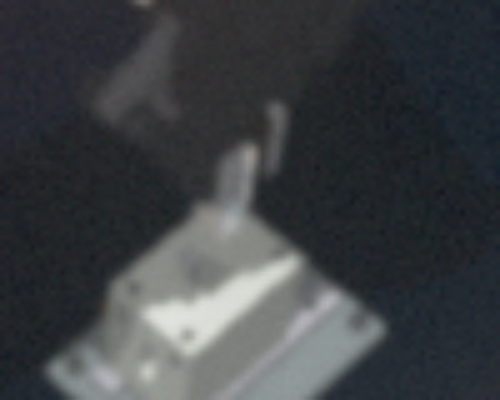

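The cuvette is in the fingers at crop (238,180), the well is empty, and the holder still sits down. The rack crop shows free places centred near (299,225) and (431,193), with rack top corners (45,163), (638,43), (678,245) and (86,366).

Run:
```python
from h import *
f=lambda U,V: onz('top',(U+.5)/9-.5+233,(V+.5)/9-.5+162,.026)[:2]*1000
C=np.array([f(*p) for p in [(45,163),(638,43),(678,245),(86,366)]]); c=C.mean(0)
print('centre',c,[np.linalg.norm(C[i]-C[i-1]).round(1) for i in range(4)])
e=(C[0]-C[1]+C[3]-C[2]);e/=np.linalg.norm(e); print('yaw',np.degrees(np.arctan2(-e[0],e[1])))
L=f(299,225);R=f(431,193);print('L',L,'R',R,np.linalg.norm(L-R),'mid',(L+R)/2,'from rack',c+14*e,c-14*e)
delta(*(c-14*e),125,12.9)
```

```text
centre [596.82852087 228.71858721] [np.float64(43.3), np.float64(125.6), np.float64(43.2), np.float64(125.1)]
yaw 12.6317960961446
L [592.20917265 241.77778402] R [599.39588626 214.54311869] 28.16692827445335 mid [595.80252946 228.16045136] from rack [593.76693382 242.37972496] [599.89010792 215.05744946]
t26.93 pos [496.94  45.21 129.7 ] tool [137.31 143.5    4.84] tilt [ 0.0016 -0.0001] F [-0.1 -0.4  0. ] M [-0.02 -0.01 -0.01] op0.0122 g13.6
yaw 15.05 roll by 0.0374
```

```bash
python3 -m handwheel '[{"tx":5,"ty":5,"tz":0,"roll":0.0393},{"tx":10,"ty":10,"tz":0,"roll":0},{"tx":14,"ty":15,"tz":0,"roll":0},{"tx":16,"ty":17,"tz":0,"roll":0},{"tx":16,"ty":17,"tz":0,"roll":0},{"tx":16,"ty":17,"tz":0,"roll":0},{"tx":16,"ty":17,"tz":0,"roll":0},{"tx":16,"ty":17,"tz":0,"roll":0},{"tx":12,"ty":13,"tz":0,"roll":0},{"tx":7,"ty":7,"tz":0,"roll":0},{"tx":3,"ty":3,"tz":0,"roll":0},{"tx":0,"ty":0,"tz":0,"roll":0}]'
python3 -m handwheel '[{"tx":0,"ty":0,"tz":0,"roll":0},{"tx":0,"ty":0,"tz":0,"roll":0},{"tx":0,"ty":0,"tz":0,"roll":0},{"tx":0,"ty":0,"tz":0,"roll":0},{"tx":0,"ty":0,"tz":0,"roll":0},{"tx":0,"ty":0,"tz":0,"roll":0},{"tx":0,"ty":0,"tz":0,"roll":0},{"tx":0,"ty":0,"tz":0,"roll":0}]' |tail -1
python3 -c "
from h import *
delta(599.2,214.7,60,12.8)"
```

```text
t: 27.93
tool_pos: [0.6017, 0.2044, 0.1281]
tool_rot: [-1.958, -2.456, 0.001]
contact_force: [-0.2, -0.6, 0.8]
opening: 0.0125
grip_force: 13.6
grip_force: 13.6
t28.60 pos [601.77 203.62 128.86] tool [11.38 -0.07 68.86] tilt [ 0.0001 -0.    ] F [ 0.  -0.3 -0.6] M [ 0.03 -0.07 -0.02] op0.0122 g13.6
yaw 12.79 roll by -0.0002
```

```bash
python3 -m handwheel '[{"tx":5,"ty":0,"tz":3,"roll":0},{"tx":4.4,"ty":0,"tz":8,"roll":0},{"tx":2,"ty":0,"tz":12,"roll":0},{"tx":0,"ty":0,"tz":12,"roll":0},{"tx":0,"ty":0,"tz":12,"roll":0},{"tx":0,"ty":0,"tz":9,"roll":0},{"tx":0,"ty":0,"tz":5,"roll":0},{"tx":0,"ty":0,"tz":3,"roll":0},{"tx":0,"ty":0,"tz":0,"roll":0},{"tx":0,"ty":0,"tz":0,"roll":0},{"tx":0,"ty":0,"tz":0,"roll":0},{"tx":0,"ty":0,"tz":0,"roll":0}]'|tail -1
python3 -m handwheel '[{"tx":0,"ty":0,"tz":0,"roll":0},{"tx":0,"ty":0,"tz":0,"roll":0},{"tx":0,"ty":0,"tz":0,"roll":0},{"tx":0,"ty":0,"tz":0,"roll":0},{"tx":0,"ty":0,"tz":0,"roll":0},{"tx":0,"ty":0,"tz":0,"roll":0}]' |tail -1
python3 - <<'E'
from h import *
delta(599.2,214.7,55,12.8)
im,d=grab('scene'); cv2.imwrite('pics/s5.png',cv2.resize(im[175:250,320:400,::-1],None,fx=8,fy=8,interpolation=cv2.INTER_CUBIC))
E
```

```text
grip_force: 13.6
grip_force: 13.6
t30.10 pos [599.23 214.83  64.8 ] tool [-0.12 -0.06  9.8 ] tilt [-0.  0.] F [-0.  -0.2 -0.7] M [-0.03  0.01  0.02] op0.0120 g13.6
yaw 12.79 roll by -0.0001
```

View pics/s5.png

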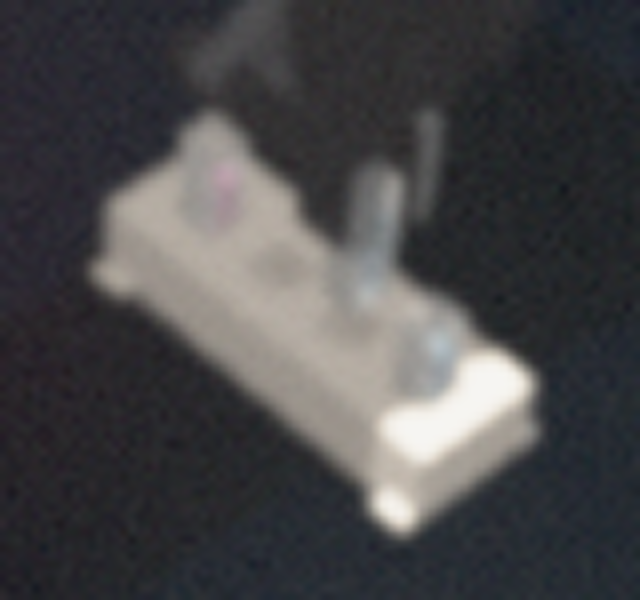

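The cuvette hangs upright, its foot at crop (358,305), just above the free place near (350,322), between the end cuvettes. Lower and feel.

```bash
python3 -m handwheel '[{"tx":-0.1,"ty":0,"tz":2,"roll":0},{"tx":0,"ty":0,"tz":2,"roll":0},{"tx":0,"ty":0,"tz":2,"roll":0},{"tx":0,"ty":0,"tz":2,"roll":0},{"tx":0,"ty":0,"tz":0,"roll":0},{"tx":0,"ty":0,"tz":0,"roll":0},{"tx":0,"ty":0,"tz":0,"roll":0}]'|tail -1
for i in 1 2 3 4; do python3 -c "
from h import *
delta(599.2,214.7,34.85,12.8)" | head -1
python3 -m handwheel '[{"tx":0,"ty":0,"tz":0.5,"roll":0},{"tx":0,"ty":0,"tz":0.5,"roll":0},{"tx":0,"ty":0,"tz":0,"roll":0},{"tx":0,"ty":0,"tz":0,"roll":0}]'|tail -1; done
python3 -c "
from h import *
delta(599.2,214.7,34.85,12.8)" | head -1
```

```text
grip_force: 13.6
t30.73 pos [599.29 214.74  56.79] tool [-2.000e-02 -1.000e-01  2.194e+01] tilt [-0. -0.] F [-0.  -0.5 -0.2] M [-0.01  0.02 -0.06] op0.0120 g13.6
grip_force: 13.6
t31.07 pos [599.28 214.71  55.82] tool [ 1.000e-02 -8.000e-02  2.097e+01] tilt [0. 0.] F [-0.5  0.7 -0.8] M [ 0.03  0.02 -0.05] op0.0120 g13.6
grip_force: 13.6
t31.40 pos [599.23 214.73  54.74] tool [-0.03 -0.03 19.89] tilt [-0.0001 -0.    ] F [-0.3  0.2  0.2] M [ 0.02 -0.04  0.01] op0.0119 g13.6
grip_force: 13.6
t31.73 pos [599.24 214.71  53.77] tool [-0.   -0.04 18.92] tilt [-0.0001 -0.    ] F [-0.9 -0.2 -0.7] M [-0.02 -0.01 -0.04] op0.0123 g13.6
grip_force: 13.6
t32.07 pos [599.23 214.72  52.73] tool [-1.000e-02 -3.000e-02  1.788e+01] tilt [-0.0001 -0.0001] F [ 0.  -0.1  0. ] M [-0.02  0.    0.01] op0.0120 g13.6
```

```bash
for i in 1 2 3 4 5; do 
python3 -m handwheel '[{"tx":0,"ty":0,"tz":1,"roll":0},{"tx":0,"ty":0,"tz":1,"roll":0},{"tx":0,"ty":0,"tz":1,"roll":0},{"tx":0,"ty":0,"tz":0,"roll":0}]'>/dev/null
python3 -c "
from h import *
delta(599.2,214.7,34.85,12.8)" | head -1; done
```

```text
t32.40 pos [599.04 214.69  49.43] tool [-0.02  0.17 14.58] tilt [-0.0006 -0.0001] F [-0.1 -0.4 -0. ] M [-0.01  0.03  0.  ] op0.0119 g13.6
t32.73 pos [599.09 214.66  46.46] tool [ 0.02  0.12 11.61] tilt [-0.0005 -0.0001] F [-0.2 -0.8  0.8] M [0.   0.07 0.07] op0.0119 g13.6
t33.07 pos [599.12 214.68  43.51] tool [0.   0.09 8.66] tilt [-0.0004 -0.0001] F [-0.   0.1 -0.3] M [-0.03 -0.04 -0.  ] op0.0119 g13.6
t33.40 pos [599.07 214.66  40.46] tool [0.01 0.14 5.61] tilt [-0.0005 -0.0001] F [-0.6  0.1  0.1] M [ 0.01 -0.03  0.  ] op0.0119 g13.6
t33.73 pos [599.07 214.66  37.47] tool [0.01 0.14 2.62] tilt [-0.0005 -0.0001] F [ 0.6 -0.6 -0.7] M [ 0.02 -0.01 -0.06] op0.0120 g13.6
```

```bash
python3 -m handwheel '[{"tx":0,"ty":0,"tz":0.5,"roll":0},{"tx":0,"ty":0,"tz":0.5,"roll":0},{"tx":0,"ty":0,"tz":0.5,"roll":0},{"tx":0,"ty":0,"tz":0,"roll":0}]'>/dev/null
for i in 1 2 3 4 5; do python3 -c "
from h import *
delta(599.2,214.7,34.85,12.8)" | head -1
python3 -m handwheel '[{"tx":0,"ty":0,"tz":0.4,"roll":0},{"tx":0,"ty":0,"tz":0,"roll":0},{"tx":0,"ty":0,"tz":0,"roll":0}]'>/dev/null
 done;python3 -c "
from h import *
delta(599.2,214.7,34.85,12.8)" | head -1
```

```text
t34.07 pos [599.21 214.7   36.17] tool [-0.   -0.01  1.32] tilt [-0.0002 -0.    ] F [-0.2 -1.  -0.7] M [ 0.02 -0.04 -0.01] op0.0122 g13.6
t34.32 pos [599.27 214.73  35.88] tool [-0.02 -0.07  1.03] tilt [-0.  0.] F [ 0.4  0.6 -0.8] M [ 0.02 -0.02 -0.  ] op0.0119 g13.6
t34.57 pos [599.25 214.71  35.47] tool [ 0.   -0.06  0.62] tilt [-0.0001 -0.    ] F [-1.   0.5 -1.4] M [ 0.02  0.04 -0.03] op0.0118 g13.6
t34.82 pos [599.25 214.71  35.06] tool [ 0.   -0.05  0.21] tilt [-0.0001 -0.    ] F [-0.2  0.   0. ] M [ 0.01 -0.03 -0.02] op0.0122 g13.6
t35.07 pos [599.37 214.73  34.87] tool [ 0.01 -0.18  0.02] tilt [0.0002 0.    ] F [-0.6  0.1  1.2] M [ 0.02  0.08 -0.01] op0.0120 g13.7
t35.32 pos [599.46 214.77  34.87] tool [-0.01 -0.27  0.02] tilt [0.0003 0.    ] F [-2.1 -0.1  5. ] M [-0.12  0.35  0.04] op0.0122 g14.2
```

Floor reached at the predicted height. Ease the push, open gently, and rise.

```bash
python3 -m handwheel '[{"tx":0,"ty":-0.1,"tz":-0.6,"roll":0},{"tx":0,"ty":0,"tz":0,"roll":0},{"tx":0,"ty":0,"tz":0,"roll":0}]'>/dev/null
python3 -c "
from h import *
delta(599.2,214.7,34.85,12.8)" | head -1
python3 -m handwheel '[{"tx":0,"ty":0,"tz":0,"roll":0},{"tx":0,"ty":0,"tz":0,"roll":0},{"tx":0,"ty":0,"tz":0,"roll":0}]' 14 |tail -2
python3 -m handwheel '[{"tx":0,"ty":0,"tz":0,"roll":0},{"tx":0,"ty":0,"tz":0,"roll":0},{"tx":0,"ty":0,"tz":0,"roll":0},{"tx":0,"ty":0,"tz":0,"roll":0}]' 30 |tail -2
python3 -m handwheel '[{"tx":0,"ty":0,"tz":-5,"roll":0},{"tx":0,"ty":0,"tz":-12,"roll":0},{"tx":0,"ty":0,"tz":-20,"roll":0},{"tx":0,"ty":0,"tz":-25,"roll":0},{"tx":0,"ty":0,"tz":-25,"roll":0},{"tx":0,"ty":0,"tz":-20,"roll":0},{"tx":0,"ty":0,"tz":-20,"roll":0},{"tx":0,"ty":0,"tz":-10,"roll":0},{"tx":0,"ty":0,"tz":0,"roll":0}]'
python3 - <<'E'
from h import *
im,d=grab('scene'); cv2.imwrite('pics/s6.png',cv2.resize(im[170:340,290:430,::-1],None,fx=3.5,fy=3.5,interpolation=cv2.INTER_CUBIC))
E
```

```text
t35.57 pos [599.29 214.74  34.89] tool [-0.02 -0.1   0.04] tilt [0.0004 0.0001] F [-0.7  0.2  2.1] M [ 0.02 -0.03  0.04] op0.0121 g13.9
opening: 0.014
grip_force: 0.0
opening: 0.0302
grip_force: 0.0
t: 36.9
tool_pos: [0.6013, 0.2152, 0.1766]
tool_rot: [1.957, 2.452, 0.009]
contact_force: [0.0, 0.7, -0.0]
opening: 0.03
grip_force: 0.0
```

View pics/s6.png

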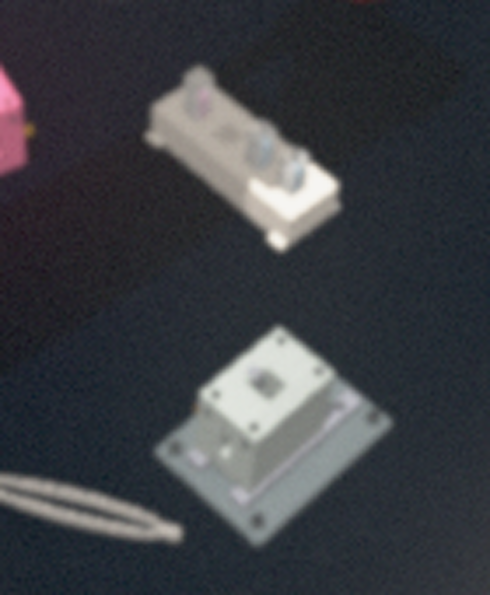

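The cuvette stands at crop (262,145) in the free place, level with its plain neighbour at (292,170). The holder sits on the rails with its well empty at (267,383). I'm handing in.

```bash
python3 -c "
from station import ctrl
print(ctrl.finish_job())"
```

```text
the job is handed in; nothing more can be done
None
```

The holder is seated on the stand's rails over the pin, the cuvette stands fully down in the free rack place beside the plain cuvette, and the job was handed in at about 37 s.

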